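# Test the stop of a chocolate doser's hand lever

## Robot

A 6-joint arm with a two-finger parallel gripper is mounted at the origin on the work surface. World frame = base frame: x ahead of the robot, y to its left, z up, the work surface at z = 0. Lengths are in m, angles in rad, forces in N, time in s.
With the tool pointing down it reaches from about 0.35 to 0.975 m from the base axis. Payload 4.9 kg.
Tool frame: the origin (TCP) lies on the mounting face of the last link; the fingertips stand 173 mm ahead of it and the grasp point (between the pads) lies 155 mm ahead of it; x points along the fingers, y is the direction in which the jaws open and shut, and the axes are right-handed (so a half turn about x gives the same grasp; the last joint's range is limited). The gripper opens to 85 mm and grips with 20 to 120 N. Pads are 22 mm wide; open, the fingers measure 114 mm over their backs; the gripper's body (76 mm by 85 mm) begins 54 mm behind the grasp point. The pads swing forward as they close: fully open they stand 13 mm farther back than shut.
Start: joints at [1.128, 0.053, 1.613, -0, 1.476, -0.119], TCP at [0.199, 0.593, 0.405] pointing down, gripper open.
Joint ranges: [-3.01, 3.01], [-1.01, 2.22], [0.06, 2.58], [-1.02, 4.17], [0.09, 2.62], [-3.14, 3.14]. Speed limits (rad/s): [2.57, 2.57, 3.14, 3.14, 3.14, 3.14].

## Interface

Orientations are given as a rotation vector (axis times angle).
In Python, from station import readout, get_image, camera_info, job gives the robot as it stands.
- The arm moves only by the shell command python3 -m pendant 'ROWS' [FORCE]. ROWS is text: rows parted by semicolons, each of 5 numbers parted by spaces: the opening, from 0 (shut) to 1 (fully open), then the shift along the tool's x, y, z in mm, then the turn about the tool's x in degrees. In form: claw dx dy dz spin; .... A call has 1 to 10 rows; each row is the pose to reach, as a shift and turn from the pose measured when the call began, along the tool's axes at that moment; what a row does not reach only later rows make up. A row lasts 1/10 s, in which the tool goes at most 50 mm and 8.59 degrees, less where a joint would pass 70% of its speed; a pose out of reach is approached as far as the arm can. A call with a gripper value outside its range is refused whole. The fingers move at their own pace and stop on an object; FORCE is the grip in N (left out, the last holds). Time passes only in rows, so rows that repeat a pose let the fingers close. It gives the time, the measured TCP pose, the force and the opening at its end, in the units of the state.
- readout.get_obs(): the state, without advancing time (a new reading comes with each control period).
- get_image(name): name is "scene" or "top"; returns the picture (384x512x3 uint8, red, green, blue); there is no depth.
- camera_info(name): a dict with "fx", "fy", "cx", "cy" (pixels), "position" and "orientation" of the camera in the world. Camera axes: x right, y up, looking along -z (the intrinsics and any distortion apply to the point x, -y, -z); pixel columns grow to the right and rows downward; lengths in m; the calibration is good to about 2 mm. A picture is of the moment at which its call begins. camera_info takes no time and is no camera call.
- job.finish_job(): hands the job in, once; it reports no verdict.
The state is a dict: "t": time; "q": joint angles; "dq": joint speeds; "effort": joint torques, N m; "tool_pos": TCP position; "tool_rot": TCP orientation; "contact_force": force on the tool from outside, world axes, zero at the start; "wrist_torque": the same for the moment, N m; "opening": finger opening in m.
Only numpy, scipy, OpenCV 4.12 (cv2) and the standard library are available. Lean on these libraries where they do the work, as an engineer would, in place of code of your own. Each camera call takes 0.05 s, during which the arm holds its last target. There are 200 camera calls.

## Task

Test the blue hand lever of the chocolate doser: with the backs of your fingers press it in towards the fixed grip bar until it comes up against its stop, still short of the bar, keep it there for a good second without forcing it, then let it spring all the way out. After that press the green button right down and let it up again to pass the check. Do not grip the lever or the bar, leave the red button alone, and leave the cup, jar, spatula and mould where they are.

Things in the scene. Friction and masses are not known exactly. Their poses are not given: they have to be found in the camera images.
- doser: Fixed dosing machine: steel hopper 184 mm wide, 309 mm high; grip bar and lever stick out sideways from its valve head. Origin on the table below the lever; x points from lever to grip bar (the way the lever is pressed), y along the bar to the hopper (centre x 50, y 175 mm). Valve head: x -15 to 71, y 75 to 175, z 101 to 129 mm. Upright, yaw within 0.5 rad.
- grip_bar: Fixed horizontal bar with a black grip, 26 mm thick, parallel to the doser's y axis at doser x = 55 mm, 115 mm above the table. Origin on its centre line at doser y = 0; the grip runs from there to y = -115 mm. Open space above and below it.
- lever (a joint): Angle of the blue hand lever about a vertical hinge at doser x 0, y 90 mm. 0 = out (rest), 0.30 rad = against its stop. A spring returns it: 4.3 N at the pad when out, 6.9 N just before the stop. It leans 0.15 rad away from parallel to the bar at rest, 0.15 rad towards the bar at the stop, its free end still clear of the bar.
- lever_pad (a point): The place to press: on the lever's outer face (away from the bar), 140 mm from the hinge, half-way up the blade, 115 mm above the table. Blade blue, 26 mm high, 12 mm thick with its lining; a 28 mm ball ends it 170 mm from the hinge. The pad moves 42 mm along the doser's +x from rest to stop, with no net sideways motion.
- station: Fixed grey box 90 x 170 x 50 mm high with two round buttons on top, 40 mm to either side of its middle; either may be the green one. Origin at the centre of its underside.
- green_top (a point): Centre of the top face of the green push button, 32 mm across. It goes straight down.
- green (a joint): Travel of the green button: 0 = up, 0.006 m = fully down (takes 5 N); it springs back.
- red_top (a point): Centre of the top face of the red push button, 32 mm across. Not to be pressed.
- red (a joint): Travel of the red button: 0 = up, 0.006 m = fully down.
- cup: Loose white cup, 72 mm wide, 70 mm high, behind the bar. Origin at the centre of its underside.
- jar: Loose amber jar with white cap, 62 mm wide, 90 mm high, beyond the valve head. Origin at the centre of its underside.
- spatula: Loose spatula, about 250 mm long, lying on the robot's side of the button box. Origin at its middle, on the table.
- mould: Loose brown chocolate mould, 140 x 200 mm, 19 mm high, on the table beyond the hopper. Origin at the centre of its underside.

How it is judged:
On the way, in this order (a step that is already met when the one before it is completed fails the run):
1. the fingers hold the lever against its stop for 0.8 s (value of joint lever above 0.27 rad and contact force between the fingers and lever above 2 N), for 0.8 s.
2. the lever is let go and springs all the way out (value of joint lever below 0.03 rad and contact force between the fingers and lever below 0.5 N), for 0.1 s.
3. the green button is pressed right down (value of joint green above 0.0045 m), for 0.05 s.
At the end, for the whole second after the job is handed in: The lever is out (within 0.03 rad of rest), both buttons are up (within 2 mm), and the cup, jar, spatula and mould are within 30 mm of where they stood (value of joint lever below 0.03 rad and value of joint each of green, red below 0.002 m and distance of each of cup, jar, spatula, mould from where it was at the start of the episode below 0.03 m); the robot touches nothing.
It fails at once if the lever is forced: over 45 N from the fingers (contact force between the fingers and lever above 45 N).
It fails at once if a finger reaches behind the lever and grips it (over 2 N on its inner face) (contact force between the fingers and lever_back above 2 N).
It fails at once if the grip bar is gripped or pushed (over 5 N) (contact force between the fingers and grip_bar above 5 N).
It fails at once if the red button is pressed (value of joint red above 0.003 m).
It fails at once if the cup, jar, spatula or mould is moved over 30 mm (distance of any of cup, jar, spatula, mould from where it was at the start of the episode above 0.03 m).
It also fails if it takes over 54 s, if anything falls off the work surface, if the arm or the gripper's body presses on something with over 40 N, if the wrist force passes 120 N, or if a joint passes its speed limit or range.

## Working session

There is one attempt and no reset: what is moved stays moved. The work goes in short steps, Python scripts to look and compute and a shell command to move; the robot and the scene stay as the last step left them, time stands still between calls to the robot, and variables do not carry over. Pictures are saved under pics/ and viewed, and the job is handed in when it is done.

```bash
ls; mkdir -p pics; python3 - <<'E'
from station import readout,get_image,camera_info
import cv2
for n in("scene","top"):
    cv2.imwrite(f"pics/{n}0.png",cv2.resize(get_image(n)[:,:,::-1],(800,600)));print(camera_info(n))
print(readout.get_obs())
E
```

```text
pics
{'fx': 427.54884536266616, 'fy': 427.54884536266616, 'cx': 255.89637526137716, 'cy': 199.05811861609217, 'position': array([1.27521918, 0.22121646, 1.00885336]), 'orientation': array([0.49998629, 0.59187771, 1.68912269])}
{'fx': 455.08254661867176, 'fy': 455.08254661867176, 'cx': 259.7062853368242, 'cy': 190.61331642342523, 'position': array([0.37681787, 0.05420395, 1.34661264]), 'orientation': array([ 0.13371761, -0.10456999, -1.58486332])}
{'t': 0.1, 'q': array([ 1.12802466e+00,  5.33213262e-02,  1.61416709e+00,  8.16403924e-06,
        1.47599096e+00, -1.18990373e-01]), 'dq': array([ 0.001429  , -0.00178588, -0.00215587,  0.00088541,  0.00146022,
       -0.00035384]), 'effort': array([ 8.18314838e-04, -3.94904280e+01, -3.71363747e+01, -1.04635981e-04,
        3.81725666e-03, -7.31454918e-06]), 'tool_pos': array([0.19873525, 0.5923078 , 0.40356053]), 'tool_rot': array([ 0.25268826,  1.55635109, -0.25554264]), 'contact_force': array([-0.47421467, -0.38728267,  0.42674814]), 'wrist_torque': array([-0.02832148,  0.02769003,  0.01061512]), 'opening': 0.08511461788531535}
```

View pics/scene0.png

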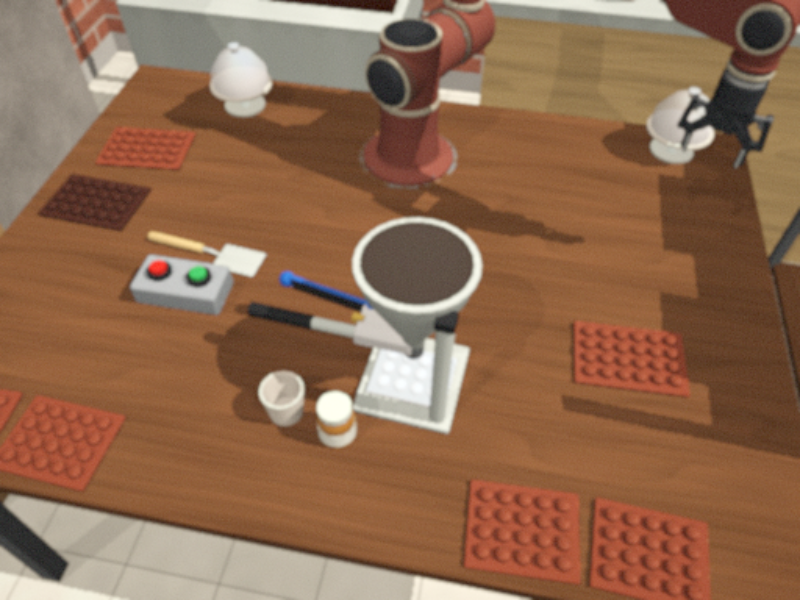

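View pics/top0.png

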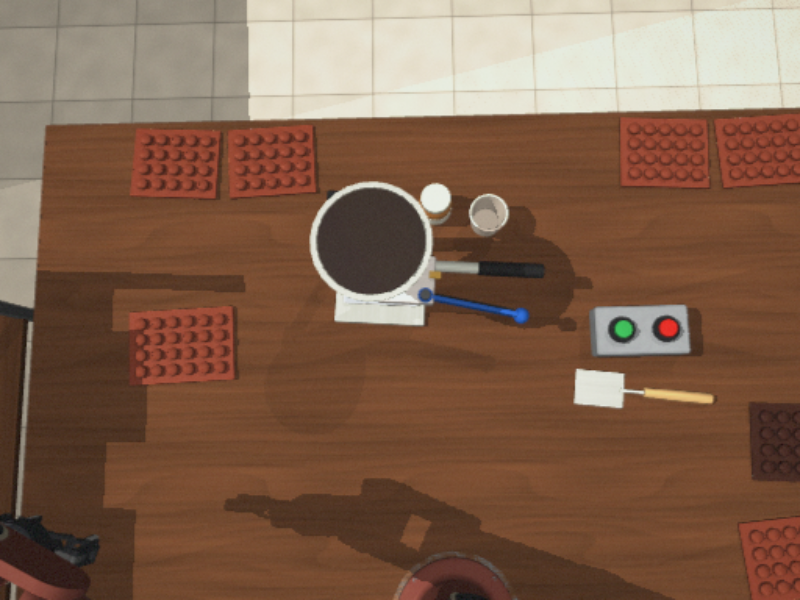

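Scene view: red button (158,268), green (198,274), lever ball (287,279) and bar end (250,310). Top view: green (623,329), red (668,328), ball (521,316), grip (480–543,270).

```bash
cat > h.py <<'E'
import numpy as np,cv2
from scipy.spatial.transform import Rotation as R
from station import readout,get_image,camera_info
def ray(n,p):
    c=camera_info(n);d=np.array([(p[0]-c['cx'])/c['fx'],-(p[1]-c['cy'])/c['fy'],-1])
    return c['position'],R.from_rotvec(c['orientation']).apply(d)
def plane(n,p,z):
    o,d=ray(n,p);return o+d*(z-o[2])/d[2]
def tri(p,q):
    o,d=ray('scene',p);a,b=ray('top',q)
    s=np.linalg.lstsq(np.c_[d,-b],a-o,rcond=None)[0]
    x,y=o+d*s[0],a+b*s[1];return (x+y)/2,np.linalg.norm(x-y)
def proj(n,X):
    c=camera_info(n);v=R.from_rotvec(c['orientation']).inv().apply(np.array(X)-c['position'])
    return np.array([c['cx']-c['fx']*v[0]/v[2],c['cy']+c['fy']*v[1]/v[2]])
def mask(im,col):
    h=cv2.cvtColor(im,cv2.COLOR_RGB2HSV);H,S,V=[h[...,i].astype(int) for i in range(3)]
    if col=='blue':return ((abs(H-112)<14)&(S>120)&(V>60)).astype(np.uint8)
    if col=='green':return ((abs(H-65)<15)&(S>120)&(V>80)).astype(np.uint8)
    if col=='red':return (((H<6)|(H>174))&(S>190)&(V>150)).astype(np.uint8)
    if col=='black':return (V<45).astype(np.uint8)
def blobs(m,amin=25):
    n,l,s,c=cv2.connectedComponentsWithStats(m)
    return [(s[i,4],c[i].round(1),s[i,:4],(l==i)) for i in range(1,n) if s[i,4]>=amin]
E
python3 - <<'E'
from h import *
I={n:get_image(n) for n in('scene','top')}
C={}
for n in I:
  for col in('blue','green','red','black'):
    for b in blobs(mask(I[n],col),25 if col!='black' else 60):
        print(n,col,b[0],b[1],b[2])
E
```

```text
scene blue 203 [202.  183.6] [180 174  55  21]
scene green 85 [126.4 175.1] [121 171  12   9]
scene red 65 [101.  171.4] [ 96 168  11   8]
scene black 343 [486.1  20.6] [476   8  24  23]
scene black 217 [245.8  55.7] [236  42  22  25]
scene black 603 [464.   69.7] [436  50  47  35]
scene black 116 [209.7 189.3] [189 181  42  17]
scene black 154 [181.5 202.8] [160 198  38  12]
top blue 319 [308.2 196.4] [268 185  70  22]
top green 110 [398.7 210. ] [393 205  12  11]
top red 99 [427.4 209.3] [422 204  12  11]
top black 319 [324.9 172.1] [306 167  42  11]
top black 202 [ 12.1 213.3] [  0 194  21  64]
top black 719 [ 33.3 343.7] [  0 319  64  44]
top black 76 [300.2 381.5] [292 379  21   5]
```

```bash
python3 - <<'E'
from h import *
t=get_image('top');s=get_image('scene')
print('green',tri((126.4,175.1),(398.7,210)));print('red',tri((101,171.4),(427.4,209.3)))
print('ball',tri((184,178.8),(333.4,202.2)),plane('top',(333.4,202.2),.115),plane('scene',(184,178.8),.115))
print('hinge?',plane('top',(272,188.8),.129))
b=[b for b in blobs(mask(t,'black'),60) if abs(b[1][0]-325)<5][0]
ys,xs=np.nonzero(b[3]);
vx,vy,x0,y0=cv2.fitLine(np.c_[xs,ys].astype(np.float32),cv2.DIST_HUBER,0,.01,.01).ravel()
A=[plane('top',(x,y0+(x-x0)*vy/vx),.115+.005) for x in(306,347.5)]
print('grip ends',A,np.linalg.norm(A[1]-A[0]))
d=(A[0]-A[1]);d/=np.linalg.norm(d);print('yaw',np.arctan2(-d[0],d[1]))
c=np.hstack([cv2.resize(t[160:240,240:360],None,fx=6,fy=6,interpolation=2)[:480,:,::-1]])
cv2.imwrite('pics/c1.png',c)
E
```

```text
green (array([ 0.50941011, -0.31212354,  0.0656467 ]), np.float64(0.003025286101068493))
red (array([ 0.50989529, -0.39236064,  0.06515518]), np.float64(0.0033952698297841995))
ball (array([ 0.5290624 , -0.12291491,  0.11271901]), np.float64(0.0035089017595278057)) [ 0.52923265 -0.12430575  0.115     ] [ 0.53079154 -0.1202522   0.115     ]
hinge? [0.5670864 0.0419436 0.129    ]
grip ends [array([ 0.61623286, -0.05223134,  0.12      ]), array([ 0.60688754, -0.16516212,  0.12      ])] 0.11331679817926228
yaw -0.08256450114673905
```

View pics/c1.png

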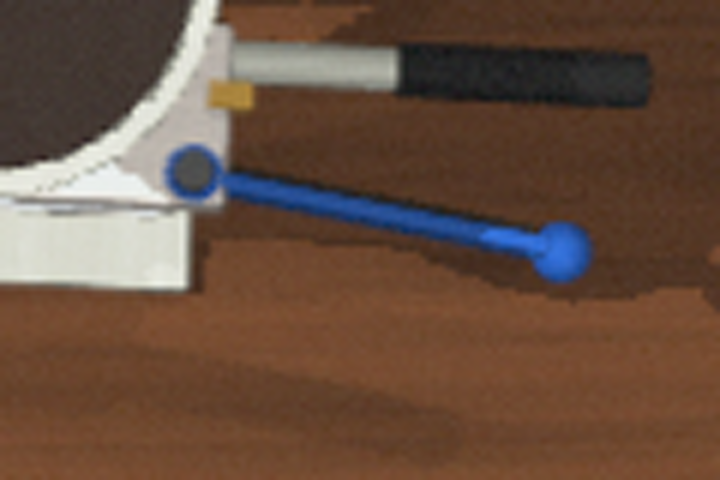

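```bash
cat >> h.py <<'E'
def go(target,face=None):
    """print tool-frame shift in mm (and spin deg so tool y lies along +-face) from the pose now"""
    o=readout.get_obs();r=R.from_rotvec(o['tool_rot']);M=r.as_matrix()
    print('t',o['t'],'pos',o['tool_pos'].round(4),'F',o['contact_force'].round(1),'open',round(o['opening'],4),'q',o['q'].round(2))
    print('axes x,y,z',M.T.round(3).tolist())
    print('shift mm',(r.inv().apply(np.array(target)-o['tool_pos'])*1000).round(1))
    if face is not None:
        f=r.inv().apply(face);a=np.degrees(np.arctan2(f[2],f[1]));print('spin',a,'or',(a+360)%360-180)
E
python3 - <<'E'
from h import *
go([.42,-.085,.40],[.9966,-.08,0])
E
```

```text
t 0.3 pos [0.1988 0.5924 0.4043] F [0.7 1.  0.6] open 0.0855 q [ 1.13  0.05  1.61  0.    1.48 -0.12]
axes x,y,z [[-0.0, -0.001, -1.0], [0.318, 0.948, -0.001], [0.948, -0.318, -0.0]]
shift mm [   4.6 -571.9  425.2]
spin 76.03856756823626 or -103.96143243176374
```

```bash
python3 -m pendant '0 0 -36 27 5; 0 0 -72 54 10; 0 0 -108 81 15; 0 0 -144 108 20; 0 0 -180 135 25; 0 0 -216 162 30; 0 0 -252 189 35; 0 0 -288 216 40; 0 0 -324 243 45; 0 0 -360 270 50'; python3 - <<'E'
from h import *
go([.42,-.085,.40],[.9966,-.08,0])
E
```

```text
t: 1.3
tool_pos: [0.3401, 0.1636, 0.4047]
tool_rot: [0.932, 1.361, -0.931]
contact_force: [1.4, -0.5, -0.4]
opening: -0.0005
t 1.3 pos [0.3401 0.1636 0.4047] F [ 1.4 -0.5 -0.4] open -0.0005 q [ 0.25 -0.6   2.15 -0.    1.6  -0.12]
axes x,y,z [[0.001, -0.0, -1.0], [0.932, 0.363, 0.001], [0.363, -0.932, 0.001]]
shift mm [  4.9 -15.8 260.6]
spin 25.8655703241446 or -154.13442967585542
```

```bash
python3 -m pendant '0 0 -3 40 5; 0 0 -6 80 10; 0 0 -8 120 15; 0 0 -10 160 20; 0 0 -13 200 26; 0 0 -16 240 26; 0 0 -16 261 26; 0 0 -16 261 26'; python3 - <<'E'
from h import *
go([.48,-.09,.262],[.9966,-.08,0])
E
```

```text
t: 2.1
tool_pos: [0.4203, -0.0875, 0.4048]
tool_rot: [1.272, 1.166, -1.272]
contact_force: [0.0, 0.5, 0.0]
opening: -0.0002
t 2.1 pos [ 0.4203 -0.0875  0.4048] F [0.  0.5 0. ] open -0.0002 q [-0.38 -0.45  2.04 -0.    1.54 -0.29]
axes x,y,z [[0.001, -0.001, -1.0], [0.996, -0.086, 0.001], [-0.086, -0.996, 0.0]]
shift mm [142.9  59.6  -2.7]
spin -0.35866393018896914 or 179.64133606981102
```

```bash
python3 -m pendant '0 30 15 0 0; 0 60 30 0 0; 0 90 40 0 0; 0 115 45 0 0; 0 135 50 0 0; 0 143 55 -3 0; 0 143 55 -3 0; 0 143 55 -3 0'; python3 - <<'E'
from h import *
go([.5,-.09,.262],[.9966,-.08,0])
for n in("scene","top"):
    i=get_image(n)[:,:,::-1];i=i[140:230,130:290] if n=='scene' else i[140:240,240:400]
    cv2.imwrite(f"pics/{n}2.png",cv2.resize(i,None,fx=4.5,fy=4.5,interpolation=2))
E
```

```text
t: 2.9
tool_pos: [0.4758, -0.0889, 0.263]
tool_rot: [1.272, 1.166, -1.271]
contact_force: [0.5, 0.2, 0.1]
opening: -0.0005
t 2.9 pos [ 0.4758 -0.0889  0.263 ] F [0.5 0.2 0.1] open -0.0005 q [-0.34 -0.16  2.06 -0.    1.24 -0.25]
axes x,y,z [[0.002, -0.001, -1.0], [0.996, -0.085, 0.002], [-0.085, -0.996, 0.001]]
shift mm [ 1.  24.2 -0.9]
spin -0.3100179338738098 or 179.68998206612616
```

View pics/scene2.png

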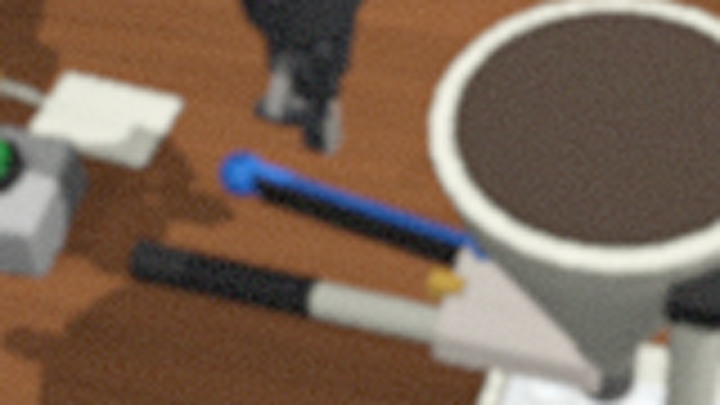

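View pics/top2.png

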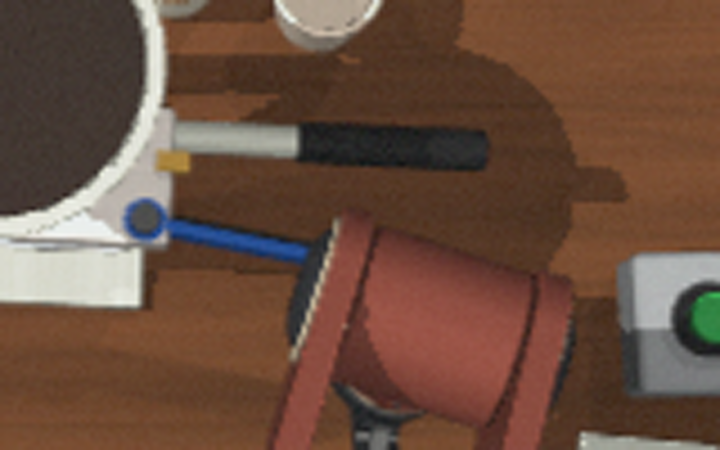

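The picture shows the shut fingers on the robot's side of the blade, clear of it and level with it, with the ball at (240,172). Advancing gently.

```bash
python3 -m pendant '0 0 10 0 0; 0 0 20 0 0; 0 0 27 0 0; 0 0 32 0 0; 0 0 36 0 0; 0 0 40 0 0; 0 0 44 0 0; 0 0 48 0 0; 0 0 48 0 0'; python3 - <<'E'
from h import *
go([.557,-.0955,.262],[.9966,-.08,0])
cv2.imwrite("pics/s3.png",cv2.resize(get_image('scene')[140:230,130:290,::-1],None,fx=4.5,fy=4.5,interpolation=2))
E
```

```text
t: 3.9
tool_pos: [0.5235, -0.0937, 0.2634]
tool_rot: [1.271, 1.165, -1.273]
contact_force: [-4.7, -2.4, 3.2]
opening: -0.0002
t 3.9 pos [ 0.5235 -0.0937  0.2634] F [-4.7 -2.4  3.2] open -0.0002 q [-0.32 -0.04  1.95 -0.    1.23 -0.23]
axes x,y,z [[0.001, -0.002, -1.0], [0.996, -0.086, 0.001], [-0.086, -0.996, 0.002]]
shift mm [ 1.4 33.5 -1.1]
spin -0.34781785645741364 or 179.65218214354257
```

View pics/s3.png

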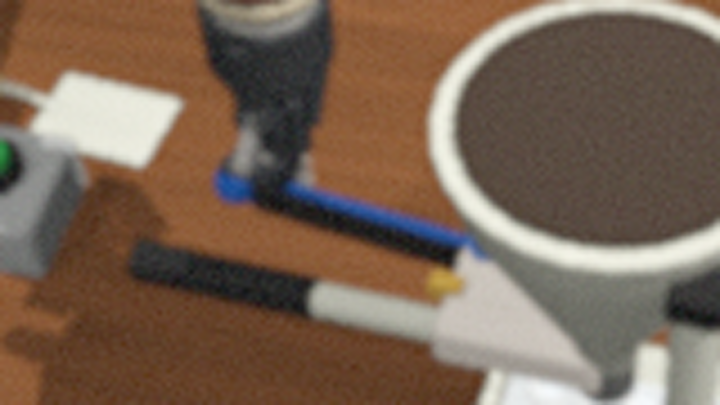

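Contact made, about 5 N, and the ball has moved from (240,172) to (234,185). Continuing.

```bash
python3 -m pendant '0 0 4 0 0; 0 0 8 0 0; 0 0 12 0 0; 0 0 16 0 0; 0 0 20 0 0; 0 0 23 0 0; 0 0 26 0 0; 0 0 28 0 0; 0 0 28 0 0'; python3 - <<'E'
from h import *
go([.557,-.0955,.262])
cv2.imwrite("pics/s4.png",cv2.resize(get_image('scene')[140:230,130:290,::-1],None,fx=4.5,fy=4.5,interpolation=2))
E
```

```text
t: 4.85
tool_pos: [0.5509, -0.0964, 0.2635]
tool_rot: [1.269, 1.167, -1.275]
contact_force: [-5.9, -1.6, 3.3]
opening: -0.0001
t 4.85 pos [ 0.5509 -0.0964  0.2635] F [-5.9 -1.6  3.3] open -0.0001 q [-0.31  0.03  1.88 -0.    1.23 -0.22]
axes x,y,z [[-0.002, -0.003, -1.0], [0.996, -0.086, -0.002], [-0.086, -0.996, 0.003]]
shift mm [ 1.5  6.  -1.5]
```

View pics/s4.png

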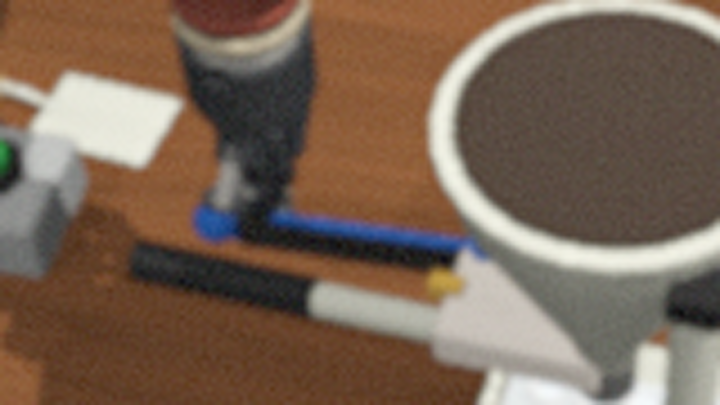

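Ball now at (215,222) and the spring force is still smooth, so the lever is not at its stop. From here I'll advance in small steps and watch the force.

```bash
for i in 1; do python3 -m pendant '0 0 2 0 0; 0 0 4 0 0; 0 0 4 0 0' | grep -E 'pos|force'; done; python3 - <<'E'
from h import *
h=np.array([.567,.042]);y=-.08
for a in(0,.15,.25,.27,.3):
    th=-.15+a+0
    u=np.array([np.sin(th),-np.cos(th)]);c,s=np.cos(y),np.sin(y)
    b=h+.170*np.array([c*u[0]-s*u[1],s*u[0]+c*u[1]]);p=proj('scene',[*b,.115]);print(a,b,((p-[130,140])*4.5).round())
i=get_image('scene');b=max(blobs(mask(i,'blue')),key=lambda b:b[0]);print(b[0],b[1],b[2])
E
```

```text
tool_pos: [0.5543, -0.0967, 0.2635]
contact_force: [-7.3, 0.3, 5.5]
0 [ 0.52824382 -0.12352329] [239. 171.]
0.15 [ 0.5534145  -0.12745629] [221. 200.]
0.25 [ 0.57039977 -0.127966  ] [212. 220.]
0.27 [ 0.57379819 -0.12786402] [210. 225.]
0.3 [ 0.57889028 -0.12758367] [208. 231.]
128 [209.9 191.9] [189 187  44   9]
```

```bash
python3 -m pendant '0 0 1.5 0 0; 0 0 3 0 0; 0 0 3 0 0' | grep -E 'pos|force'; python3 - <<'E'
from h import *
cv2.imwrite("pics/s5.png",cv2.resize(get_image('scene')[140:230,130:290,::-1],None,fx=4.5,fy=4.5,interpolation=2))
E
```

```text
tool_pos: [0.5567, -0.0968, 0.2635]
contact_force: [-7.4, 0.9, 5.4]
```

View pics/s5.png

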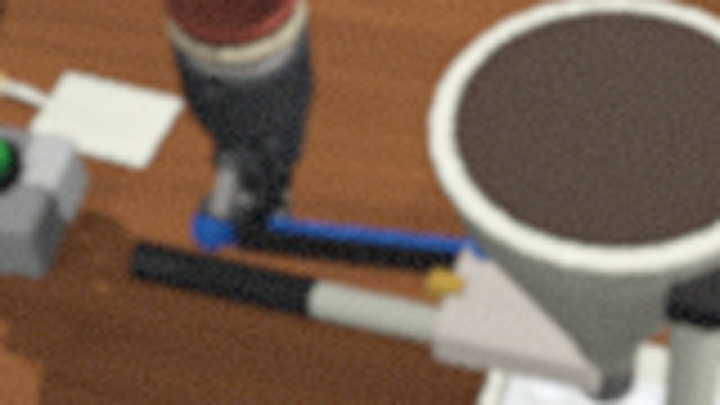

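Ball at (211,231), close to the predicted stop (208,231), and still no rise in force. I'll go on 1–2 mm at a time.

```bash
python3 -m pendant '0 0 1 0 0; 0 0 2 0 0; 0 0 2 0 0' | grep -E 'pos|force'
```

```text
tool_pos: [0.5581, -0.0968, 0.2635]
contact_force: [-7.4, -0.5, 5.4]
```

```bash
python3 -m pendant '0 0 1 0 0; 0 0 1 0 0' | grep -E 'pos|force'
```

```text
tool_pos: [0.5586, -0.0969, 0.2636]
contact_force: [-6.3, -0.3, 4.9]
```

```bash
python3 -m pendant '0 0 1 0 0; 0 0 2 0 0; 0 0 2 0 0' | grep -E 'pos|force'
```

```text
tool_pos: [0.56, -0.0969, 0.2636]
contact_force: [-6.5, -0.1, 5.6]
```

```bash
python3 -m pendant '0 0 1 0 0; 0 0 2 0 0; 0 0 2 0 0' | grep -E 'pos|force'; python3 - <<'E'
from h import *
cv2.imwrite("pics/s6.png",cv2.resize(get_image('scene')[140:230,130:290,::-1],None,fx=4.5,fy=4.5,interpolation=2))
E
```

```text
tool_pos: [0.5614, -0.097, 0.2637]
contact_force: [-6.6, 0.1, 4.6]
```

View pics/s6.png

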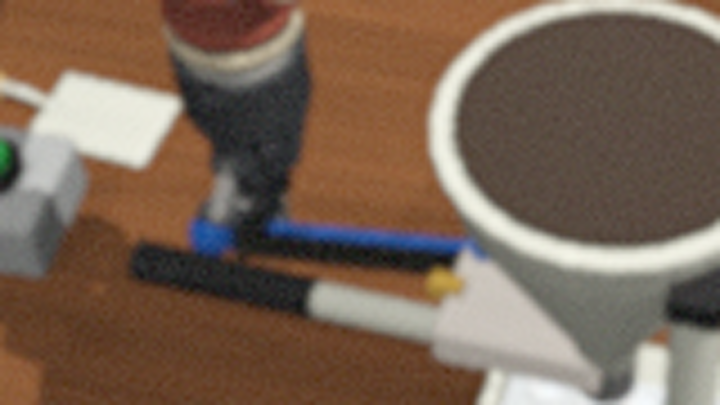

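```bash
python3 -m pendant '0 0 1 0 0; 0 0 2 0 0; 0 0 2 0 0' | grep -E 'pos|force'
```

```text
tool_pos: [0.5628, -0.097, 0.2637]
contact_force: [-7.3, 1.0, 6.2]
```

```bash
python3 -m pendant '0 0 1 0 0; 0 0 2 0 0; 0 0 2 0 0' | grep -E 'pos|force'
```

```text
tool_pos: [0.5641, -0.0971, 0.2637]
contact_force: [-8.3, 0.0, 6.1]
```

```bash
python3 -m pendant '0 0 1 0 0; 0 0 2 0 0; 0 0 2 0 0' | grep -E 'pos|force'; python3 - <<'E'
from h import *
cv2.imwrite("pics/s7.png",cv2.resize(get_image('scene')[140:230,130:290,::-1],None,fx=4.5,fy=4.5,interpolation=2))
go([.557,-.0955,.262])
E
```

```text
tool_pos: [0.565, -0.0972, 0.2637]
contact_force: [-10.3, 1.0, 7.2]
t 7.7 pos [ 0.565  -0.0972  0.2637] F [-10.8  -0.2   7.4] open -0.0 q [-0.3   0.07  1.84 -0.01  1.27 -0.21]
axes x,y,z [[-0.035, 0.003, -0.999], [0.996, -0.084, -0.035], [-0.084, -0.996, 0.0]]
shift mm [ 2.  -8.1 -1. ]
```

View pics/s7.png

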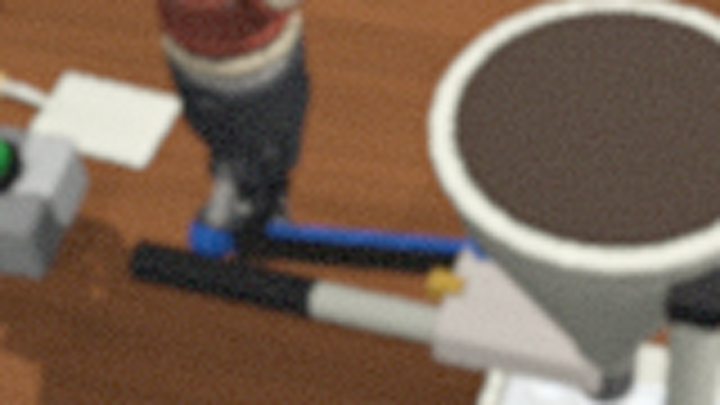

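Force is up to 11 N and the ball has stopped at (209,238): the lever is at its stop. The tool has tilted 2°, so the tip lags a little. Holding for over 1 s.

```bash
python3 -m pendant '0 0 1 0 0; 0 0 2 0 0; 0 0 2 0 0; 0 0 2 0 0; 0 0 2 0 0; 0 0 2 0 0; 0 0 2 0 0; 0 0 2 0 0; 0 0 2 0 0; 0 0 2 0 0' | grep -E 'pos|force'; python3 - <<'E'
from h import *
cv2.imwrite("pics/s8.png",cv2.resize(get_image('scene')[140:230,130:290,::-1],None,fx=4.5,fy=4.5,interpolation=2))
i=get_image('scene');b=max(blobs(mask(i,'blue')),key=lambda b:b[0]);print(b[0],b[1],b[2])
E
```

```text
tool_pos: [0.5659, -0.0973, 0.2637]
contact_force: [-10.9, 0.0, 7.5]
130 [210.2 193. ] [189 190  44   7]
```

View pics/s8.png

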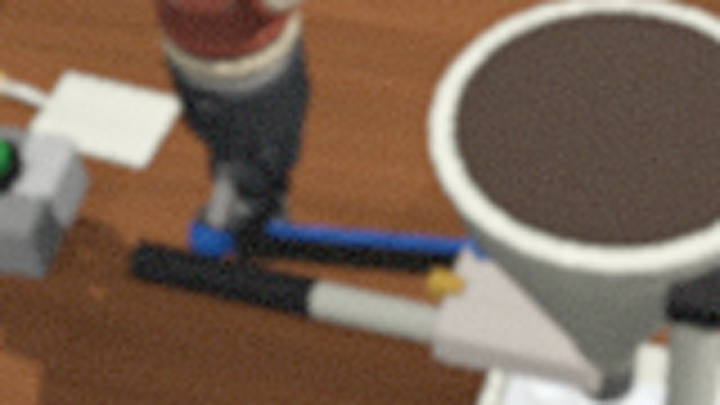

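Held 1 s at about 11 N with the ball fixed at (209,238), short of the bar. Releasing.

```bash
python3 -m pendant '0 0 -12 0 0; 0 0 -24 0 0; 0 0 -36 0 0; 0 0 -48 0 0; 0 0 -60 0 0; 0 0 -75 0 0; 0 0 -90 0 0; 0 0 -100 0 0; 0 0 -100 0 0;0 0 -100 0 0' | grep -E 'pos|force'; python3 - <<'E'
from h import *
cv2.imwrite("pics/s9.png",cv2.resize(get_image('scene')[120:230,100:290,::-1],None,fx=4,fy=4,interpolation=2))
i=get_image('scene');b=max(blobs(mask(i,'blue')),key=lambda b:b[0]);print(b[0],b[1],b[2])
go([.5094,-.3121,.262])
E
```

```text
tool_pos: [0.4666, -0.089, 0.2684]
contact_force: [0.7, 0.1, -0.1]
203 [201.4 183.4] [179 174  56  21]
t 9.9 pos [ 0.4668 -0.089   0.2683] F [ 0.5  0.4 -0.8] open -0.0 q [-0.34 -0.18  2.07 -0.01  1.29 -0.26]
axes x,y,z [[-0.04, 0.003, -0.999], [0.996, -0.084, -0.04], [-0.084, -0.996, 0.0]]
shift mm [  3.9  61.3 218.7]
```

View pics/s9.png

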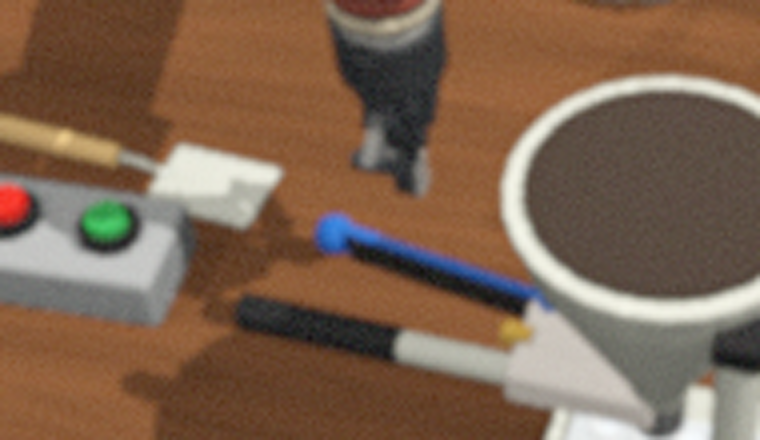

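Lever is out again: ball at (335,233), blob centroid back within 1 px of its start. Moving above green.

```bash
python3 -m pendant '0 -30 0 0 0; 0 -50 0 30 0; 0 -50 5 65 0; 0 -50 20 105 0; 0 -50 40 145 0; 0 -45 55 185 0; 0 -30 67 215 0; 0 -14 67 218 0; 0 -14 67 218 0;0 -14 67 218 0' | grep -E 'pos|force'; python3 - <<'E'
from h import *
o=readout.get_obs();x=R.from_rotvec(o['tool_rot']).as_matrix()[:,0]
print('tip',o['tool_pos']+.173*x)
go(np.array([.5094,-.3121,.0655])-.173*x)
cv2.imwrite("pics/s10.png",cv2.resize(get_image('scene')[120:230,60:250,::-1],None,fx=4,fy=4,interpolation=2))
cv2.imwrite("pics/t10.png",cv2.resize(get_image('top')[160:270,330:490,::-1],None,fx=4,fy=4,interpolation=2))
E
```

```text
tool_pos: [0.5157, -0.3111, 0.2787]
contact_force: [0.5, 0.0, 0.7]
tip [ 0.50852721 -0.31025989  0.10587288]
t 10.9 pos [ 0.5157 -0.3111  0.2787] F [0.5 0.  0.7] open -0.0004 q [-0.66  0.12  1.76 -0.02  1.3  -0.57]
axes x,y,z [[-0.042, 0.005, -0.999], [0.996, -0.083, -0.042], [-0.083, -0.997, -0.001]]
shift mm [40.3  2.7  1.8]
```

View pics/s10.png

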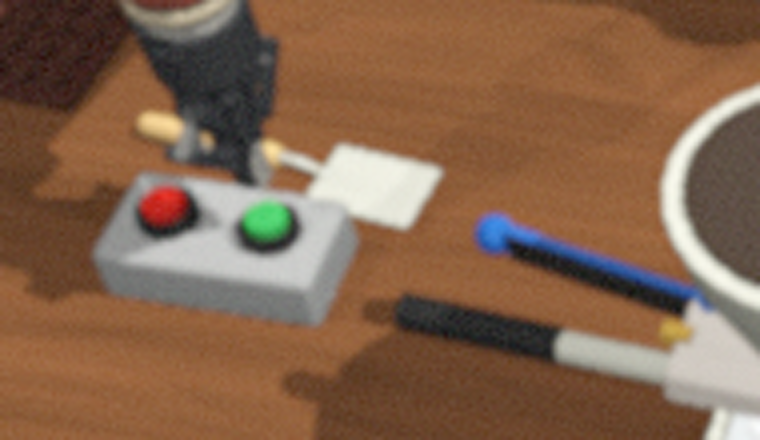

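View pics/t10.png

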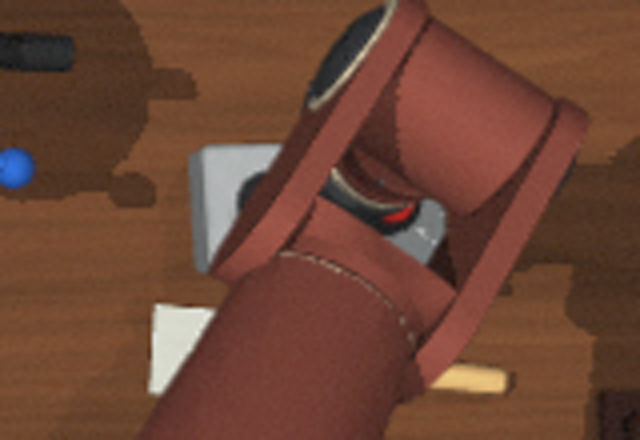

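Scene view: fingertip at crop (256,182), above green at (268,222). I'll check that against the projection of the computed tip.

```bash
python3 - <<'E'
from h import *
for X in([.5085,-.3103,.106],[.523,-.3103,.106],[.4940,-.3103,.106],[.5085,-.3103,.0655],[.5085,-.2993,.106],[.5085,-.3213,.106],[.5094,-.3121,.0655]): print(X,((proj('scene',X)-[60,120])*4).round())
cv2.imwrite("pics/s11.png",cv2.resize(get_image('scene')[130:190,85:145,::-1],None,fx=10,fy=10,interpolation=2))
E
```

```text
[0.5085, -0.3103, 0.106] [254. 182.]
[0.523, -0.3103, 0.106] [246. 196.]
[0.494, -0.3103, 0.106] [261. 168.]
[0.5085, -0.3103, 0.0655] [266. 220.]
[0.5085, -0.2993, 0.106] [268. 184.]
[0.5085, -0.3213, 0.106] [239. 180.]
[0.5094, -0.3121, 0.0655] [264. 220.]
```

View pics/s11.png

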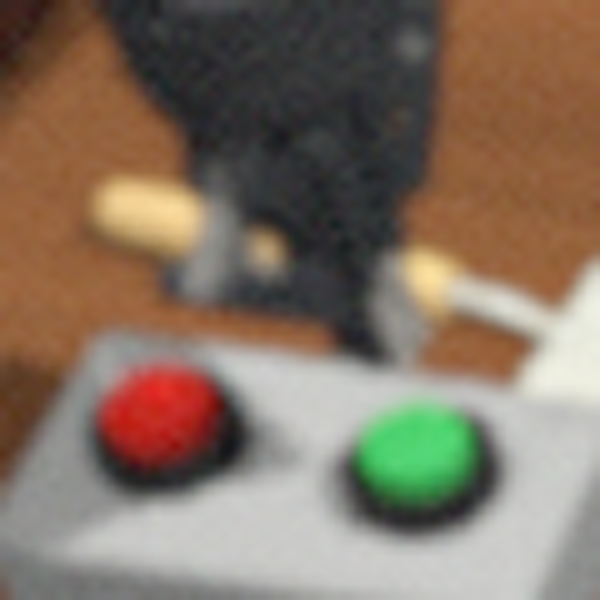

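The computed tip (254,182) matches the seen tip (250,182) well. A second grey part of the gripper shows higher up and to the left, so I'll descend partway and check that it stays clear of red.

```bash
python3 -m pendant '0 10 3 2 0; 0 20 3 2 0; 0 27 3 2 0; 0 32 3 2 0; 0 32 3 2 0' | grep -E 'pos|force'; python3 - <<'E'
from h import *
o=readout.get_obs();x=R.from_rotvec(o['tool_rot']).as_matrix()[:,0]
print('tip',o['tool_pos']+.173*x)
go(np.array([.5094,-.3121,.0655])-.173*x)
cv2.imwrite("pics/s12.png",cv2.resize(get_image('scene')[130:190,85:145,::-1],None,fx=10,fy=10,interpolation=2))
E
```

```text
tool_pos: [0.5173, -0.3129, 0.247]
contact_force: [-0.8, 0.9, -0.8]
tip [ 0.51015837 -0.31218767  0.07411587]
t 11.55 pos [ 0.5173 -0.3129  0.247 ] F [-0.8  0.9 -0.8] open 0.0002 q [-0.66  0.16  1.77 -0.02  1.24 -0.57]
axes x,y,z [[-0.041, 0.004, -0.999], [0.996, -0.082, -0.041], [-0.082, -0.997, -0.001]]
shift mm [ 8.6 -0.4 -0. ]
```

View pics/s12.png

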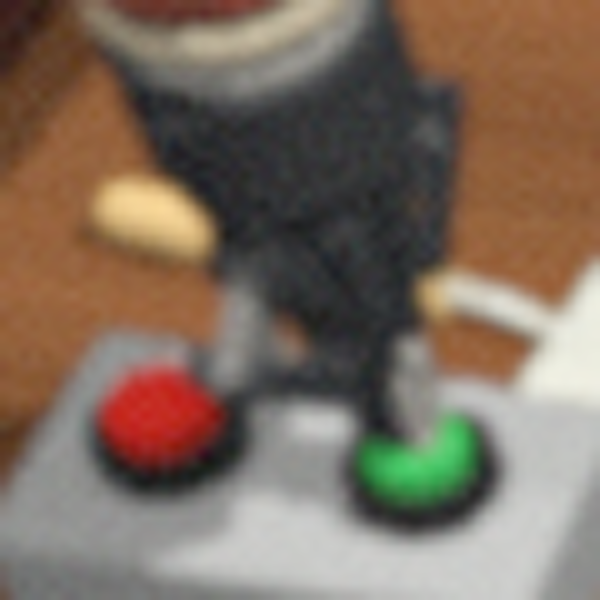

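Tip is over green at (410,435), and the grey part is up and behind, clear of the red cap. Pressing.

```bash
python3 -m pendant '0 3 0 0 0; 0 6 0 0 0; 0 9 0 0 0; 0 11 0 0 0; 0 13 0 0 0; 0 13 0 0 0' | grep -E 'pos|force'; python3 - <<'E'
from h import *
cv2.imwrite("pics/s13.png",cv2.resize(get_image('scene')[130:190,85:145,::-1],None,fx=10,fy=10,interpolation=2))
E
```

```text
tool_pos: [0.518, -0.3135, 0.2391]
contact_force: [-5.4, 5.1, 19.2]
```

View pics/s13.png

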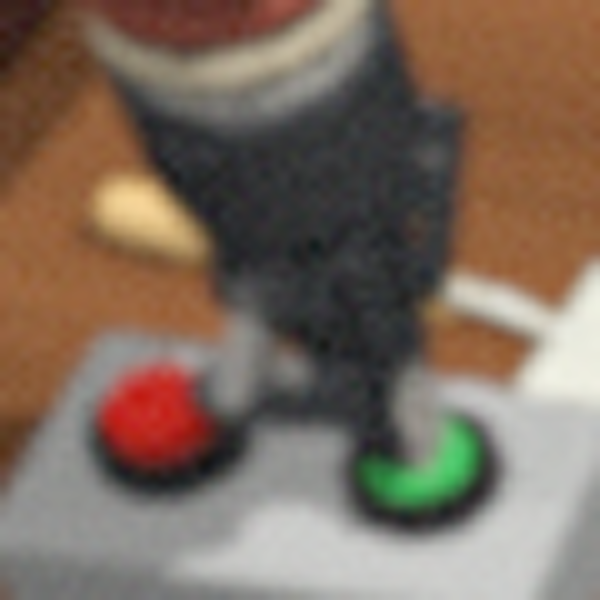

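```bash
python3 - <<'E'
from h import *
i=get_image('scene')
for c in('green','red'):
    for b in blobs(mask(i,c)):
        if b[1][0]<150: print(c,b[0],b[1],b[2])
im=cv2.imread('pics/s12.png')[:,:,::-1];j=cv2.imread('pics/s13.png')[:,:,::-1];k=cv2.imread('pics/s11.png')[:,:,::-1]
for n,p in(('high',k),('before',im),('now',j)):
    p=np.ascontiguousarray(p)
    for c in('green','red'):
        b=max(blobs(mask(p,c)),key=lambda b:b[0]);print(n,c,b[0],b[2], 'bottom',b[2][1]+b[2][3])
go([.5,-.3,.2])
E
```

```text
green 43 [127.1 177. ] [121 173  12   8]
red 45 [ 99.7 171.1] [ 96 168   8   7]
high green 8358 [356 412 122  92] bottom 504
high red 5403 [106 378 104  74] bottom 452
before green 5838 [359 422 119  80] bottom 502
before red 5212 [106 378 104  73] bottom 451
now green 4345 [361 427 120  79] bottom 506
now red 4620 [106 378  89  72] bottom 450
t 12.3 pos [ 0.5179 -0.3135  0.239 ] F [-4.4  4.7 18.8] open -0.0001 q [-0.66  0.17  1.78 -0.02  1.23 -0.57]
axes x,y,z [[-0.038, 0.002, -0.999], [0.996, -0.082, -0.038], [-0.082, -0.997, 0.001]]
shift mm [ 39.7 -17.5 -12. ]
```

Green has only gone down about 2 mm at 19 N, so something else may be bearing. Using the wrist torque to locate the contact.

```bash
python3 - <<'E'
from h import *
o=readout.get_obs();F=o['contact_force'];T=o['wrist_torque'];print(F,T,o['effort'].round(1))
# r x F = T at z of tip, r from TCP
z=.06-o['tool_pos'][2]
# Tx=ry Fz - rz Fy ; Ty=rz Fx - rx Fz
ry=(T[0]+z*F[1])/F[2];rx=(z*F[0]-T[1])/F[2];print('contact xy',o['tool_pos'][:2]+[rx,ry],'r',rx,ry)
cv2.imwrite("pics/t13.png",cv2.resize(get_image('top')[170:250,360:460,::-1],None,fx=6,fy=6,interpolation=2))
cv2.imwrite("pics/s14.png",cv2.resize(get_image('scene')[110:190,70:160,::-1],None,fx=7,fy=7,interpolation=2))
E
```

```text
[-4.41127057  4.71613264 18.79240393] [ 0.93337865  0.98284473 -0.03234997] [ -1.  -30.2 -27.2  -0.2  -2.    0. ]
contact xy [ 0.50767516 -0.30879156] r -0.010270911846512193 0.004734043826953164
```

View pics/s14.png

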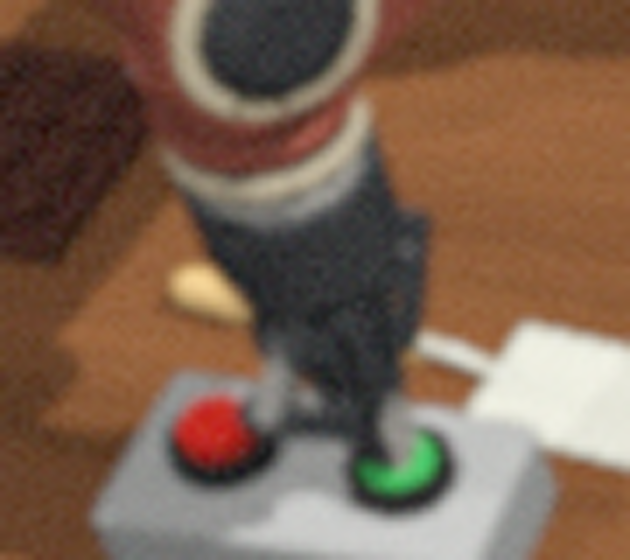

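View pics/t13.png

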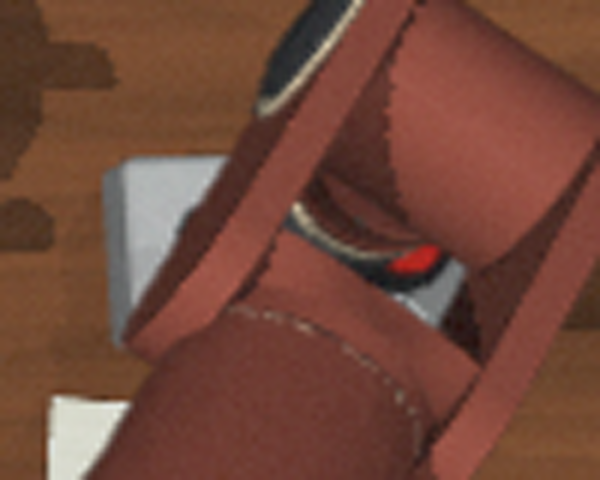

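The force acts at (0.508, -0.309), on the green cap's centre, and red has not moved. So 19 N is on green alone, well past its 5 N. One small confirming push, then up.

```bash
python3 -m pendant '0 1 0 0 0; 0 3 0 0 0; 0 3 0 0 0; 0 3 0 0 0' | grep -E 'pos|force'; python3 - <<'E'
from h import *
i=get_image('scene')
p=cv2.resize(i[130:190,85:145],None,fx=10,fy=10,interpolation=2)
for c in('green','red'):
    b=max(blobs(mask(p,c)),key=lambda b:b[0]);print(c,b[0],b[2],'bottom',b[2][1]+b[2][3])
E
```

```text
tool_pos: [0.5185, -0.3138, 0.2392]
contact_force: [-4.0, 3.5, 14.0]
green 4253 [364 424 115  83] bottom 507
red 4541 [106 377  89  74] bottom 451
```

Rigid now: no further descent at z = 0.2392. I'll rise in steps to confirm the spring travel of about 6 mm.

```bash
for i in 1; do python3 -m pendant '0 -1.5 0 0 0; 0 -1.5 0 0 0; 0 -1.5 0 0 0' | grep -E 'pos|force';  python3 -m pendant '0 -1.5 0 0 0; 0 -1.5 0 0 0; 0 -1.5 0 0 0' | grep -E 'pos|force'; python3 -m pendant '0 -1.5 0 0 0; 0 -1.5 0 0 0; 0 -1.5 0 0 0' | grep -E 'pos|force'; python3 -m pendant '0 -1.5 0 0 0; 0 -1.5 0 0 0; 0 -1.5 0 0 0' | grep -E 'pos|force';  done
```

```text
tool_pos: [0.5186, -0.314, 0.241]
contact_force: [-0.1, -0.4, 3.9]
tool_pos: [0.5186, -0.314, 0.2422]
contact_force: [-0.1, 0.3, 4.1]
tool_pos: [0.5186, -0.314, 0.2436]
contact_force: [0.1, 0.3, 3.0]
tool_pos: [0.5186, -0.314, 0.245]
contact_force: [-1.7, 0.3, 2.6]
```

The spring force falls smoothly from 4 to 2.6 N as the tip rises from 0.241 to 0.245, so the button was fully down at 0.239. Lifting clear.

```bash
python3 -m pendant '0 -15 0 0 0; 0 -40 0 0 0; 0 -80 0 0 0; 0 -120 0 0 0; 0 -120 -45 0 0; 0 -120 -90 0 0; 0 -120 -90 0 0; 0 -120 -90 0 0' | grep -E 'pos|force'; python3 - <<'E'
from h import *
for n in("scene","top"):
    i=get_image(n);cv2.imwrite(f"pics/{n}F.png",cv2.resize(i[:,:,::-1],(800,600)))
    b=max(blobs(mask(i,'blue')),key=lambda b:b[0]);print(n,b[1],b[2])
    for c in('green','red'):print(c,[(b[0],b[1]) for b in blobs(mask(i,c))])
E
```

```text
tool_pos: [0.4328, -0.3065, 0.3689]
contact_force: [0.1, -0.3, 0.5]
scene [201.8 183.5] [179 174  56  21]
green [(np.int32(86), array([126.5, 175.2]))]
red [(np.int32(62), array([101. , 171.3]))]
top [307.8 196.3] [268 185  70  22]
green [(np.int32(111), array([398.6, 210. ]))]
red []
```

View pics/sceneF.png

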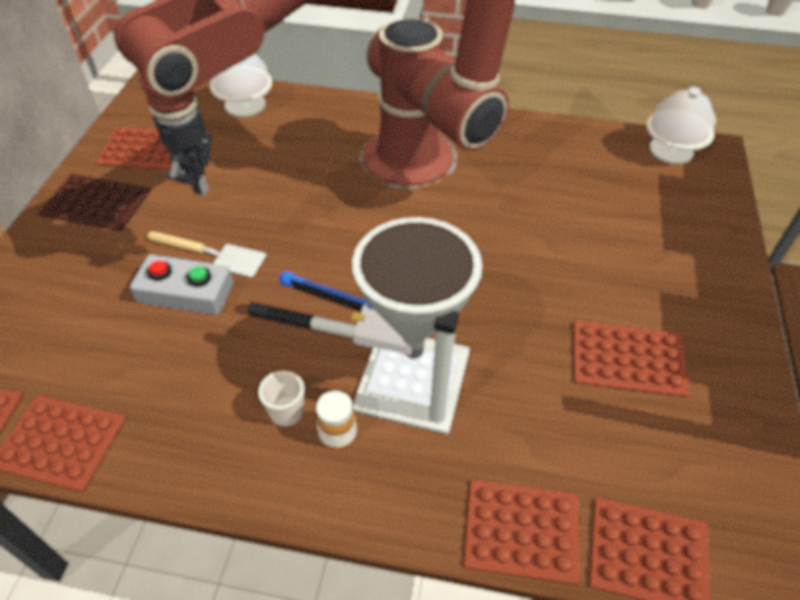

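The cup, jar, spatula and moulds appear at the same pixels as at the start. The lever and both buttons are back to within half a pixel, and the robot is clear.

```bash
python3 -c "
from station import job;print(job.finish_job())"
```

```text
the job is handed in; nothing more can be done
None
```

I tested the lever and passed the check with the green button, then handed the job in; it reported no verdict.

- **Lever:** I pressed it in with the backs of the shut fingers until it came up against its stop. There the force rose to about 11 N and the ball stopped moving, still short of the bar. I held it for over 1 s, then let it go. It sprang back to within 1 pixel of where it started.
- **Green button:** I pressed it down until it would go no further, at 14–19 N. Lifting off showed the force falling smoothly from 4 to 2.6 N, as a spring would. It came back up fully.
- **Red button:** it showed no movement in the scene camera at any point.
- **Last checks:** the cup, jar, spatula and moulds looked unmoved in the scene camera. The robot was clear of everything, with about 0 N on the wrist.

**Disagreements:**
- **Lever stop:** the ball came to rest about 7 enlarged pixels (roughly 1.5 camera pixels) beyond where I predicted.
- **Green button:** it bottomed out with the tip about 6 mm higher than my height estimate implied. From the pictures alone it seemed to go down only about 2 mm; I relied on the force, the wrist torque and the spring-back instead.
- **Top view:** the red button was not detected in the last picture from above, which I did not look at; I took it to be hidden by the arm. The scene view showed it up.

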